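# Set the rosette blank's high spot at the gauge and hold it down under a pad

### The job

Raise the hold-down clip right back until it stays open, then by its red handle turn the wooden blank slowly (a turn should take two seconds or more) against the dial gauge and stop it with its highest spot at the stylus, where the needle reads highest, in the red. Then lay the blue-topped pad flat on the blank along the clip's arm, lower the clip gently onto it so that it alone holds the pad down, and let go with the high spot still at the stylus. Do not touch the gauge, and do not shift the tools and other pieces lying about.

Things in the scene. Friction and masses are not known exactly. Their poses are not given: they have to be found in the camera images.
- stand: Green turning stand fixed to the bench; origin on the bench under the wheel's axis, z up. In its frame the clip is on the +y side, the gauge on the -y side. It carries the pale wooden blank, a disc 170 mm across with its upper face level at z = 78 mm, rim from z = 50 to 78 mm. The rim has one swelling standing 9 mm out (the high spot) and two lesser ones of 4.5 and 3 mm.
- wheel (a joint): angle of the blank and its handle about the vertical axis, rad, growing anticlockwise seen from above, turns without end either way; at 0 the red handle is on the gauge's side (stand's -y). The high spot's angle from the handle differs each time, but with it at the stylus it reads 5.5 to 7.45 (or a full turn more or less), so the clip's side is free. About 0.1 N m of friction holds it where it is left.
- crank_grip (a point): red upright handle on the blank, 18 mm across, 46 mm tall, standing on the upper face 55 mm from the wheel's axis and free to spin about itself; the point is on its axis, 28 mm above the blank's face.
- needle (a joint): needle of the dial gauge, rad: 0 (pointing to the stand's -x) while the stylus rests on the true rim, growing clockwise by 0.2 for each mm that the rim stands out. The lesser swellings read about 0.85 and 0.55 at most, the high spot about 1.75; the red band is 1.5 to 2. It rises and falls again over about 0.35 rad of wheel angle on either side of a swelling's top.
- gauge: dial gauge on the stand's -y side, black, round white dial 62 mm across facing up 168 mm from the wheel's axis, its top 75 mm above the bench, a spring stylus reaching to the rim at the stand's -y. Its origin is the stand's origin. Leave it alone.
- clip (a joint): angle of the hold-down clip, rad: 0 with its rubber foot right down on the bare blank, 2.0 thrown back against its stop, its highest part then about 190 mm above the bench. Its weight (about 240 g) makes it fall shut below about 1.5 and stay open beyond about 1.8.
- clip_handle (a point): middle of the clip's yellow side handle: a bar 12 mm thick along the stand's x axis (the hinge's direction), gripped length 40 mm to one side of the arm. At clip 0 it is 40 mm from the wheel's axis on the clip's side, 36 mm to the stand's +x, 122 mm above the bench (44 mm above the blank). It circles the point clip_hinge at 88 mm radius as the clip opens up and away from the wheel.
- clip_hinge (a point): point on the clip's hinge line level with the middle of the yellow handle (stand frame x 36, y 125, z 100 mm); the hinge line runs along the stand's x.
- clip_foot: rubber foot under the end of the clip's steel arm (16 mm wide, lying over the stand's y axis when shut), 20 mm across, 18 mm tall, swivelling a little on its pin; origin at the centre of its upper face. At clip 0 its underside is on the blank's face 45 mm from the wheel's axis.
- pad_center (a point): the protecting pad, a flat plate 100 x 45 x 10 mm of plywood with a blue upper face, 60 g, lying flat on the bench; the point is its centre, x along its length, z up through the blue face.
- pad: the same pad, origin at the centre of its underside.
- pad_spot (a point): point on the blank's upper face, 50 mm from the wheel's axis towards the clip: the middle of the pad's place (fixed in the stand; the pad's length goes along the stand's y axis).
- stone: bystander: two-tone sharpening stone 100 x 45 x 24 mm, origin at the centre of its underside.
- scraper: bystander: flat steel scraper 110 x 50 x 4 mm, origin at the centre of its underside.
- carving: bystander: small pale carved block 90 x 44 x 30 mm, origin at the centre of its underside.
- gouge_a: bystander: gouge 205 mm long, 26 mm wide and 22 mm high at most, blade along its x, lying in front of the stand.
- gouge_b: bystander: gouge 205 mm long, 22 mm high, blade along its x.
- gouge_c: bystander: gouge 205 mm long, 34 mm wide, 22 mm high, blade along its x.
- tin: bystander: upright wax tin 60 mm across, 55 mm tall, behind the stand near the clip; origin at the centre of its underside.
- mallet: bystander: wooden mallet 255 mm long along its y, 70 mm wide, 66 mm high.
Not all that is in view belongs to the job. What is shaped like the pad but green or white is not meant.

How it is judged:
By the outcome, as a careful person would: the job done as asked, in the order asked, and still so for the second after the job is handed in, with the robot touching nothing.
It also fails if it takes over 72 s, if anything falls off the work surface, if the arm or the gripper's body presses on something with over 40 N, if the wrist force passes 120 N, or if a joint passes its speed limit or range.

### The arm

A 6-joint arm with a two-finger parallel gripper is mounted at the origin on the work surface. World frame = base frame: x ahead of the robot, y to its left, z up, the work surface at z = 0. Lengths are in m, angles in degrees, forces in N, time in s.
With the tool pointing down it reaches from about 0.35 to 0.875 m from the base axis. Payload 4.2 kg.
Tool frame: the origin (TCP) lies midway between the tips of the shut fingers; the grasp point (between the pads) lies robot.grip_depth behind it (robot.grip_depth is the distance from the TCP to the grasp point, in m); z points along the fingers, x is the direction in which the jaws open and shut, and the axes are right-handed (so a half turn about z gives the same grasp; the last joint's range is limited). The gripper opens to 85 mm and grips with 20 to 120 N. Pads are 22 mm wide; open, the fingers measure 114 mm over their backs; the gripper's body (76 mm by 85 mm) begins 54 mm behind the grasp point. The pads swing forward as they close: fully open they stand 13 mm farther back than shut.
Start: joints at [90.619, 22.042, 0.453, 0, -68.411, -14.817], TCP at [0.153, 0.606, 0.231] pointing down, gripper open.
Joint ranges: [-179.83, 179.83], [-69.29, 118.12], [-61.27, 80.66], [-181.25, 117.63], [-171.15, -9.14], [-177.46, 177.46]. Speed limits (degrees/s): [159.86, 159.86, 180, 180, 180, 180].

### API

Orientations are given as [roll, pitch, yaw] about the fixed x, y, z axes, in that order (R = Rz(yaw) Ry(pitch) Rx(roll)).
In Python, from bench import robot, imaging, hand_in gives the robot as it stands. The module is installed in compiled form; this text tells all that it offers.
- The arm moves only by the shell command python3 -m crank 'ROWS' [FORCE]. ROWS is JSON, a list of rows, each a list of 7 numbers: the closure, from -1 (fully open) to 1 (shut), then the shift along the tool's x, y, z in cm, then the turn, a rotation vector about the tool's x, y, z in rad. A call has 1 to 8 rows; each row shifts and turns the commanded pose from where the row before left it, along the tool's axes as they then stand; what a row does not reach is not made up. A row lasts 1/8 s, in which the tool goes at most 62.5 mm and 10.7 degrees, less where a joint would pass 70% of its speed; a pose out of reach is approached as far as the arm can. A call is refused whole if a number of a shift passes 6.25 or a number of a turn 0.188, either way. A call with a gripper value outside its range is refused whole. The fingers move at their own pace and stop on an object; FORCE is the grip in N (left out, the last holds). Time passes only in rows, so rows that do not move let the fingers close. It gives the time, the measured TCP pose, the force and the opening at its end, in the units of the state.
- robot.observe(): the state, without advancing time (a new reading comes with each control period).
- imaging.read_camera(name): name is "side" or "top"; returns a dict with "frame" (420x560x3 uint8, red, green, blue), "depth" (420x560 float32, m along the optical axis (not along the pixel's ray), 0 where there is no reading), "vfov" (degrees; the focal length in pixels is half the picture's height over the tangent of half this angle, whatever the lens; pixels are square), "cx", "cy" (the principal point, pixels), "camera_from_world" (4x4, takes a point from world to camera coordinates). Camera axes: x right, y down, z forward; pixel columns grow to the right and rows downward; lengths in m; the calibration is good to about 2 mm. A picture is of the moment at which its call begins.
- hand_in(): hands the job in, once; it reports no verdict.
The state is a dict: "time": time; "q": joint angles; "qd": joint speeds; "tau": joint torques, N m; "eef_pos": TCP position; "tcp_rot": TCP orientation; "force": force on the tool from outside, world axes, zero at the start; "torque": the same for the moment, N m; "gripper_width": finger opening in m.
Only numpy, scipy, OpenCV 4.12 (cv2) and the standard library are available. Lean on these libraries where they do the work, as an engineer would, in place of code of your own. Each camera call takes 0.05 s, during which the arm holds its last target. There are 200 camera calls.

## Working session

There is one attempt and no reset: what is moved stays moved. The work goes in short steps, Python scripts to look and compute and a shell command to move; the robot and the scene stay as the last step left them, time stands still between calls to the robot, and variables do not carry over. Pictures are saved under pics/ and viewed, about 8 in all and at most 12, crops included, and the job is handed in when it is done.

```bash
mkdir -p pics; ls; cat > h.py <<'E'
import numpy as np, cv2
from bench import robot, imaging
def cam(name, save=None):
    d=imaging.read_camera(name)
    if save: cv2.imwrite(save, d["frame"][:,:,::-1])
    return d
def cloud(d):
    Z=d["depth"]; h,w=Z.shape; f=h/2/np.tan(np.radians(d["vfov"])/2)
    u,v=np.meshgrid(np.arange(w),np.arange(h))
    P=np.stack([(u-d["cx"])*Z/f,(v-d["cy"])*Z/f,Z,np.ones_like(Z)],-1)
    W=P@np.linalg.inv(d["camera_from_world"]).T
    W=W[...,:3]; W[Z==0]=np.nan
    return W
E
python3 - <<'E'
from h import *
import pickle
a=cam("top");b=cam("side")
pickle.dump((a,b),open("s0.pkl","wb"))
im=np.vstack([a["frame"],b["frame"]])
cv2.imwrite("pics/top0.png",cv2.resize(a["frame"][:,:,::-1],(800,600),interpolation=cv2.INTER_CUBIC));cv2.imwrite("pics/side0.png",cv2.resize(b["frame"][:,:,::-1],(800,600),interpolation=cv2.INTER_CUBIC))
for d in(a,b): print(d["vfov"],d["cx"],d["cy"],np.round(d["camera_from_world"],3).tolist())
print(robot.observe(),robot.grip_depth)
E
```

```text
pics
52.189332054554974 287.7837064474382 210.41643895945623 [[0.1, -0.995, -0.002, -0.04], [-0.972, -0.098, -0.213, 0.568], [0.212, 0.023, -0.977, 1.079], [0.0, 0.0, 0.0, 1.0]]
56.52415672802092 275.16086870610616 207.63433797354222 [[0.994, -0.112, 0.013, -0.537], [-0.078, -0.769, -0.634, 0.104], [0.081, 0.629, -0.773, 0.871], [0.0, 0.0, 0.0, 1.0]]
{'time': 0.1, 'q': array([ 9.06190518e+01,  2.20854258e+01,  3.89287399e-01, -2.38204487e-02,
       -6.84111350e+01, -1.48160241e+01]), 'qd': array([-0.12266956, -0.12709796,  0.21675372,  0.09029643, -0.01001185,
       -0.0978953 ]), 'tau': array([-2.18160121e-04, -3.93318307e+01,  1.88928777e+01,  4.19793874e+00,
       -2.60389104e-03,  3.31567648e-06]), 'eef_pos': array([0.15315268, 0.60542269, 0.23035611]), 'tcp_rot': array([-1.79993965e+02, -1.09368139e-01, -1.04205763e+02]), 'force': array([-0.17011673, -1.22022648, -0.22717128]), 'torque': array([-0.01960448, -0.00885588, -0.02596578]), 'gripper_width': 0.08502075303632124} 0.0187
```

View pics/top0.png

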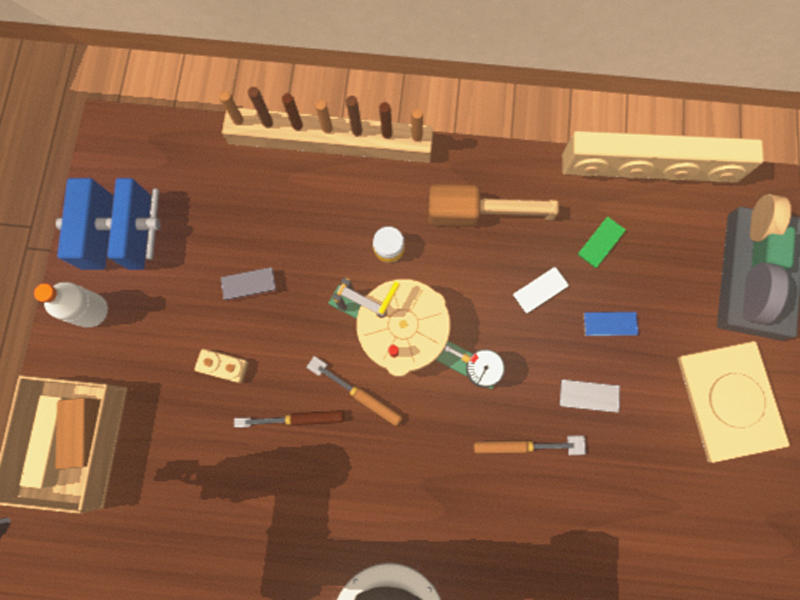

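View pics/side0.png

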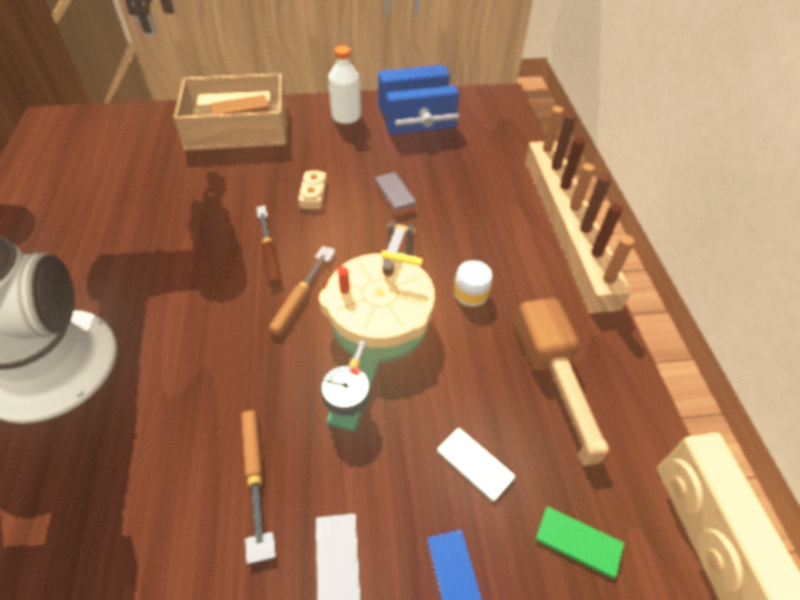

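Top view (800x600): blank centre about (403,324), red handle (393,351), a swelling near (400,370), gauge dial (485,369), clip hinge (345,293), yellow handle (389,298), tin (388,243), blue pad (611,324). The side view agrees.

```bash
cat > m.py <<'E'
from h import *
import pickle
a,b=pickle.load(open("s0.pkl","rb"))
def pr(n,m,W): 
    p=W[m]; p=p[~np.isnan(p[:,0])]; print(n,len(p),np.round(np.median(p,0),4)); return p
for nm,d in(("top",a),("side",b)):
    W=cloud(d); hsv=cv2.cvtColor(d["frame"],cv2.COLOR_RGB2HSV).astype(int); H,S,V=hsv[...,0],hsv[...,1],hsv[...,2]
    X,Y,Z=W[...,0],W[...,1],W[...,2]
    print(nm,"table z",np.nanmedian(Z[(X>.3)&(X<.6)]))
    roi=(X>.25)&(X<.75)&(Y>-.25)&(Y<.25)
    red=(H<6)|(H>174)
    p=pr("red",roi&red&(S>180)&(V>120)&(Z>.085),W); print(np.round(p.max(0),3),np.round(p.min(0),3))
    p=pr("yellow",roi&(H>24)&(H<34)&(S>190)&(Z>.1),W); print(np.round(p.max(0),3),np.round(p.min(0),3))
    bl=(abs(Z-.078)<.005)&roi; q=W[bl][:,:2]
    if len(q)>50:
        q=q.astype(np.float32)
        c=np.median(q,0)
        for _ in range(30):
            ang=np.arctan2(*(q-c).T[::-1]);r=np.hypot(*(q-c).T)
            bins=((ang+np.pi)/(2*np.pi)*72).astype(int)%72
            rm=np.array([r[(bins==k)&(r<.1)].max() if ((bins==k)&(r<.1)).any() else np.nan for k in range(72)])
            th=(np.arange(72)+.5)*2*np.pi/72-np.pi
            ok=~np.isnan(rm)&(abs(rm-.085)<.004)
            c=c+np.array([np.mean((rm[ok]-.085)*np.cos(th[ok])),np.mean((rm[ok]-.085)*np.sin(th[ok]))])
        print("centre",c); print(np.round(np.c_[np.degrees(th),rm*1000]).astype(int).tolist())
    w=roi&(S<40)&(V>170)&(abs(Z-.075)<.006); p=pr("dial",w,W); print(p.mean(0))
    bp=(H>105)&(H<125)&(S>150)&(Z<.03)&(X<.8)&(Y<0); p=pr("pad",bp,W)
    q=(p[:,:2]*1000).astype(np.float32); print(cv2.minAreaRect(q),np.median(p[:,2]))
E
python3 m.py
```

```text
top table z 0.0018949288803511433
red 34 [0.4654 0.0373 0.1238]
[0.473 0.045 0.129] [0.458 0.03  0.114]
yellow 68 [0.5571 0.0553 0.1279]
[0.584 0.067 0.134] [0.53  0.043 0.123]
centre [0.52034467 0.02743347]
[[-178, 92], [-172, 91], [-168, 87], [-162, 84], [-158, 84], [-152, 84], [-147, 84], [-142, 84], [-138, 84], [-132, 84], [-128, 84], [-123, 84], [-118, 84], [-112, 90], [-107, 84], [-102, 83], [-97, 84], [-92, 82], [-88, 84], [-83, 84], [-78, 85], [-72, 83], [-68, 83], [-62, 84], [-58, 85], [-52, 87], [-48, 89], [-42, 86], [-38, 85], [-33, 83], [-27, 85], [-22, 85], [-18, 84], [-13, 84], [-7, 84], [-2, 84], [2, 83], [7, 83], [13, 84], [18, 84], [22, 84], [28, 85], [33, 84], [37, 84], [42, 85], [48, 84], [52, 84], [57, 85], [62, 37], [68, 36], [73, 85], [77, 85], [83, 85], [88, 84], [92, 83], [97, 83], [102, 83], [108, 84], [113, 84], [117, 85], [123, 84], [128, 84], [132, 85], [138, 84], [142, 84], [148, 85], [152, 84], [157, 85], [163, 84], [168, 89], [172, 91], [178, 93]]
dial 387 [ 0.4573 -0.1303  0.0716]
[ 0.45774398 -0.12788017  0.07186748]
pad 220 [ 0.5761 -0.3762  0.0107]
((575.433837890625, -369.89984130859375), (38.26445007324219, 96.00411987304688), 7.647846698760986) 0.010720904911848628
side table z 0.0005392248007713429
red 5 [0.4669 0.0301 0.1214]
[0.467 0.031 0.125] [0.465 0.03  0.119]
yellow 0 [nan nan nan]
  return _methods._mean(a, axis=axis, dtype=dtype,
  ret = um.true_divide(
Traceback (most recent call last):
  File "m.py", line 13, in <module>
    p=pr("yellow",roi&(H>24)&(H<34)&(S>190)&(Z>.1),W); print(np.round(p.max(0),3),np.round(p.min(0),3))
                                                                      ~~~~~^^^
ValueError: zero-size array to reduction operation maximum which has no identity
```

Stand centre (0.520, 0.027), yaw about -22°; the high spot lies near world bearing 178° with the handle near 170°. Next I refine the swelling, pad and dial, then compute the moves.

```bash
cat >> h.py <<'E'
def plane(d,uv,z):
    h=d["depth"].shape[0]; f=h/2/np.tan(np.radians(d["vfov"])/2)
    uv=np.asarray(uv,float).reshape(-1,2)
    r=np.c_[(uv[:,0]-d["cx"])/f,(uv[:,1]-d["cy"])/f,np.ones(len(uv))]
    M=np.linalg.inv(d["camera_from_world"]); R=r@M[:3,:3].T; C=M[:3,3]
    return C+R*((z-C[2])/R[:,2])[:,None]
def proj(d,p):
    h=d["depth"].shape[0]; f=h/2/np.tan(np.radians(d["vfov"])/2)
    q=np.c_[np.atleast_2d(p),np.ones(len(np.atleast_2d(p)))]@d["camera_from_world"].T
    return np.c_[q[:,0]/q[:,2]*f+d["cx"],q[:,1]/q[:,2]*f+d["cy"]]
C0=np.array([.5203,.0274]); YAW=np.radians(-22)
EX=np.array([np.cos(YAW),np.sin(YAW)]); EY=np.array([-np.sin(YAW),np.cos(YAW)])
def stand(x,y,z): return np.r_[C0+x/1000*EX+y/1000*EY,z/1000]
E
python3 - <<'E'
from h import *
import pickle
a,b=pickle.load(open("s0.pkl","rb"))
for nm,d in(("top",a),("side",b)):
    hsv=cv2.cvtColor(d["frame"],cv2.COLOR_RGB2HSV).astype(int); H,S,V=[hsv[...,i] for i in range(3)]
    m=((H>105)&(H<125)&(S>150)&(V>90)).astype(np.uint8)
    n,l,st,ce=cv2.connectedComponentsWithStats(m)
    for i in range(1,n):
        if st[i,4]>150:
            v,u=np.nonzero(l==i); p=plane(d,np.c_[u,v],.010)
            print(nm,st[i],cv2.minAreaRect((p[:,:2]*1000).astype(np.float32)),p.mean(0))
    # pale blank mask on z=.078 plane
    v,u=np.mgrid[:420,:560]; P=plane(d,np.c_[u.ravel(),v.ravel()],.078).reshape(420,560,3)
    q=P[...,:2]-C0; r=np.hypot(q[...,0],q[...,1]); t=np.degrees(np.arctan2(q[...,1],q[...,0]))%360
    W=cloud(d); Z=W[...,2]
    pale=(H>15)&(H<30)&(S<160)&(V>170)
    k=pale&(r<.1)
    rr=[]
    for th in range(0,360,5):
        s=k&(abs((t-th+180)%360-180)<2.5); rr.append(round(1000*r[s].max()) if s.any() else 0)
    print(nm,list(zip(range(0,360,5),rr)))
    k2=k&(r>.0868)&(t>140)&(t<215); print("bump",k2.sum(),t[k2].mean(), t[k2].min(),t[k2].max())
    red=((H<6)|(H>174))&(S>180)&(V>120)&(r<.1); 
    w=np.argwhere(red); print("red px",w.min(0),w.max(0))
    R=plane(d,w[:,::-1],.124); print(R.max(0),R.min(0),R.mean(0))
# targets
print("clip path (stand y,z -> world)")
for c in (0,.125,.5,1,1.5,1.9,2.0):
    A=np.pi-np.arctan2(22,85)-c; print(c,np.round(stand(36,125+88*np.cos(A),100+88*np.sin(A)),4))
print("spot",stand(0,50,78))
hsv=cv2.cvtColor(a["frame"],cv2.COLOR_RGB2HSV)
c=proj(a,[stand(0,-168,75)])[0].astype(int);print("dial px",c)
cr=a["frame"][c[1]-24:c[1]+24,c[0]-32:c[0]+32,::-1]; cv2.imwrite("pics/dial0.png",cv2.resize(cr,None,fx=8,fy=8,interpolation=cv2.INTER_CUBIC))
E
```

```text
top [ 41 125  23  56 835] ((682.69091796875, 707.3768920898438), (166.54249572753906, 45.87236785888672), 5.337117671966553) [0.68189645 0.70802619 0.01      ]
top [ 76 125  16  56 572] ((691.7386474609375, 617.0157470703125), (166.32139587402344, 33.85746383666992), 5.683613300323486) [0.68974197 0.61706489 0.01      ]
top [411 219  35  14 195] ((576.167236328125, -370.81591796875), (36.41573715209961, 92.27104949951172), 5.736694812774658) [ 0.57740691 -0.3789823   0.01      ]
top [(0, 83), (5, 82), (10, 83), (15, 84), (20, 84), (25, 84), (30, 84), (35, 84), (40, 83), (45, 84), (50, 84), (55, 84), (60, 86), (65, 76), (70, 96), (75, 85), (80, 84), (85, 85), (90, 83), (95, 83), (100, 83), (105, 84), (110, 84), (115, 84), (120, 83), (125, 84), (130, 84), (135, 84), (140, 84), (145, 84), (150, 83), (155, 85), (160, 85), (165, 85), (170, 91), (175, 93), (180, 92), (185, 94), (190, 89), (195, 85), (200, 84), (205, 84), (210, 85), (215, 83), (220, 84), (225, 84), (230, 85), (235, 85), (240, 85), (245, 84), (250, 99), (255, 84), (260, 84), (265, 85), (270, 84), (275, 84), (280, 84), (285, 
[... 1401 characters left out ...]
, (260, 99), (265, 99), (270, 100), (275, 100), (280, 100), (285, 100), (290, 100), (295, 100), (300, 100), (305, 99), (310, 98), (315, 93), (320, 90), (325, 88), (330, 87), (335, 87), (340, 87), (345, 87), (350, 84), (355, 85)]
bump 67 190.96610002655024 169.8373417849631 214.83133769282784
red px [191 239] [193 241]
[0.46921759 0.03125546 0.124     ] [0.46484202 0.02557326 0.124     ] [0.46672852 0.02797329 0.124     ]
clip path (stand y,z -> world)
0 [0.5686 0.0508 0.122 ]
0.125 [0.5699 0.054  0.1325]
0.5 [0.5765 0.0703 0.1602]
1 [0.5902 0.1043 0.1836]
1.5 [0.6065 0.1446 0.1865]
1.9 [0.6186 0.1747 0.1735]
2.0 [0.6213 0.1813 0.1683]
spot [0.53903033 0.07375919 0.078     ]
dial px [339 257]
```

View pics/dial0.png

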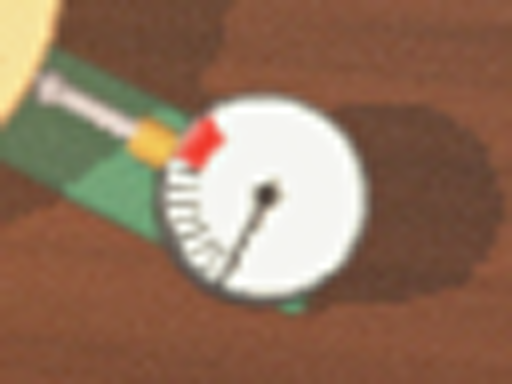

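The dial crop shows the needle pointing down-left (tip about (222,282), hub (266,195)), so it reads 0; the red band is at (200,142). The stylus enters at upper left. Now the approach to the clip handle.

```bash
cat > to.py <<'E'
import sys
from h import *
from scipy.spatial.transform import Rotation as Ro
def go(p,yaw):
    s=robot.observe(); R=Ro.from_euler('xyz',s["tcp_rot"],degrees=True); T=Ro.from_euler('xyz',[180,0,yaw],degrees=True)
    d=(np.array(p)-s["eef_pos"])*100
    print("now",np.round(s["eef_pos"],4),np.round(s["tcp_rot"],1),"F",np.round(s["force"],1),"w",round(s["gripper_width"],4),"t",s["time"])
    print("shift cur axes",np.round(R.inv().apply(d),2),"| target axes",np.round(T.inv().apply(d),2),"turn",np.round((R.inv()*T).as_rotvec(),3))
if __name__=="__main__":
    x=list(map(float,sys.argv[1:])); go(x[:3],x[3])
E
python3 to.py .5686 .0508 .20 -112; python3 - <<'E'
from scipy.spatial.transform import Rotation as Ro
import numpy as np
from h import *
T=Ro.from_euler('xyz',[180,0,-112],degrees=True)
p=[]
for c in np.r_[0,.1:1.95:.1,1.93]:
    A=np.pi-np.arctan2(22,85)-c; p.append(stand(36,125+88*np.cos(A),100+88*np.sin(A)))
print(np.round(T.inv().apply(np.diff(np.array(p),axis=0))*100,2).tolist())
E
```

```text
now [0.1532 0.6054 0.2304] [-1.800e+02 -1.000e-01 -1.042e+02] F [-0.2 -1.2 -0.2] w 0.085 t 0.1
shift cur axes [ 43.57 -53.88   3.12] | target axes [ 35.86 -59.3    3.04] turn [-0.    -0.002  0.136]
[[-0.26, 0.0, -0.84], [-0.35, 0.0, -0.81], [-0.42, -0.0, -0.77], [-0.5, 0.0, -0.72], [-0.57, -0.0, -0.67], [-0.63, 0.0, -0.61], [-0.69, -0.0, -0.54], [-0.74, 0.0, -0.47], [-0.79, -0.0, -0.4], [-0.82, 0.0, -0.32], [-0.85, -0.0, -0.23], [-0.87, 0.0, -0.15], [-0.88, 0.0, -0.06], [-0.88, -0.0, 0.03], [-0.87, 0.0, 0.12], [-0.86, 0.0, 0.2], [-0.83, 0.0, 0.29], [-0.8, 0.0, 0.37], [-0.76, -0.0, 0.45], [-0.22, -0.0, 0.15]]
```

```bash
python3 -m crank '[[-0.2,0,0,0,0,0,0.136],[-0.2,2.5,-4.0,0,0,0,0],[-0.2,3,-5,0,0,0,0],[-0.2,3,-5,0,0,0,0],[-0.2,3,-5,0,0,0,0],[-0.2,3,-5,0,0,0,0],[-0.2,3,-5,0,0,0,0],[-0.2,3,-5,0,0,0,0]]' 20; python3 to.py .5686 .0508 .20 -112
```

```text
time: 1.1
eef_pos: [0.3924, 0.2867, 0.2312]
tcp_rot: [180.0, -0.0, -112.0]
force: [0.0, 0.1, -0.5]
gripper_width: 0.051
now [0.3924 0.2867 0.2312] [ 180.   -0. -112.] F [ 0.   0.1 -0.5] w 0.051 t 1.1
shift cur axes [ 15.29 -25.17   3.12] | target axes [ 15.27 -25.18   3.12] turn [ 0.    -0.     0.001]
```

```bash
python3 -m crank '[[-0.2,3,-5,0,0,0,0],[-0.2,3,-5,0,0,0,0],[-0.2,3,-5,0.5,0,0,0],[-0.2,3,-5,0.8,0,0,0],[-0.2,2.2,-3.5,0.9,0,0,0],[-0.2,1.07,-1.67,0.9,0,0,0],[-0.2,0,0,0,0,0,0]]' 20; python3 - <<'E'
from h import *
a=cam("top");b=cam("side")
T=np.hstack([a["frame"][150:290,200:380],b["frame"][130:270,190:370]])[:,:,::-1]
cv2.imwrite("pics/p1.png",cv2.resize(T,(800,311),interpolation=cv2.INTER_CUBIC))
from to import go; go([.5686,.0508,.1035],-112)
E
```

```text
time: 1.98
eef_pos: [0.5676, 0.0517, 0.1988]
tcp_rot: [179.9, -0.1, -112.1]
force: [0.1, 1.2, -0.5]
gripper_width: 0.051
now [0.5676 0.0532 0.2002] [ 180.   -0. -112.] F [-0.1  0.4  0.3] w 0.0514 t 2.075
shift cur axes [ 0.18 -0.19  9.67] | target axes [ 0.18 -0.18  9.67] turn [ 0.    -0.     0.001]
```

View pics/p1.png

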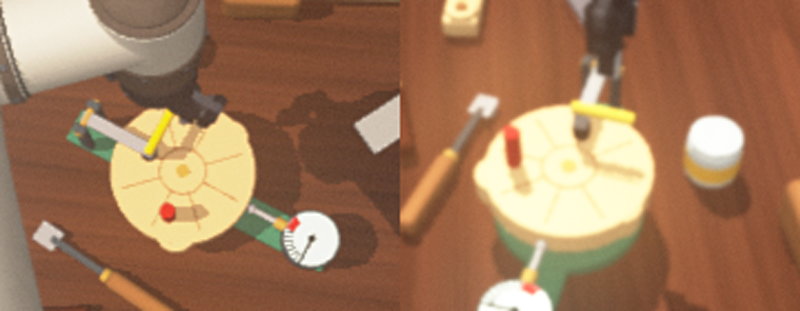

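Both views show the open gripper above the yellow bar (top crop (160,132)), with the fingers along the arm's direction. I'll descend and clamp.

```bash
python3 -m crank '[[-0.2,0.15,-0.18,2.5,0,0,0],[-0.2,0,0,2.6,0,0,0],[-0.2,0,0,2.6,0,0,0],[-0.2,0,0,1.9,0,0,0],[0.3,0,0,0,0,0,0],[1,0,0,0,0,0,0],[1,0,0,0,0,0,0],[1,0,0,0,0,0,0]]' 25; python3 to.py .5686 .0508 .1035 -112
```

```text
time: 3.08
eef_pos: [0.5695, 0.0509, 0.1057]
tcp_rot: [-179.9, 0.1, -112.0]
force: [-2.4, 0.5, 5.1]
gripper_width: 0.011
now [0.5695 0.0509 0.1057] [-1.799e+02  1.000e-01 -1.120e+02] F [-2.4  0.5  5.1] w 0.011 t 3.075
shift cur axes [0.05 0.08 0.22] | target axes [0.05 0.08 0.22] turn [-0.001  0.001  0.001]
```

```bash
python3 -m crank '[[1,-0.26,0,-0.84,0,0,0],[1,-0.35,0,-0.81,0,0,0],[1,-0.42,0,-0.77,0,0,0],[1,-0.5,0,-0.72,0,0,0],[1,-0.57,0,-0.67,0,0,0],[1,-0.63,0,-0.61,0,0,0],[1,-0.69,0,-0.54,0,0,0],[1,-0.74,0,-0.47,0,0,0]]'; python3 to.py .5843 .0896 .1577 -112
```

```text
time: 4.08
eef_pos: [0.5835, 0.0858, 0.1615]
tcp_rot: [180.0, -0.4, -112.0]
force: [-3.8, -11.0, 11.2]
gripper_width: 0.0111
now [0.5835 0.0858 0.1615] [ 180.    -0.4 -112. ] F [ -3.8 -11.   11.2] w 0.0111 t 4.075
shift cur axes [-0.39  0.07  0.38] | target axes [-0.38  0.07  0.38] turn [ 0.001 -0.007  0.   ]
```

```bash
python3 -m crank '[[1,-0.66,0,-0.55,0,0,0],[1,-0.75,0,-0.45,0,0,0],[1,-0.87,0,-0.26,0,0,0],[1,-0.9,0,-0.15,0,0,0],[1,-0.91,0,-0.06,0,0,0],[1,-0.91,0,0.03,0,0,0],[1,-0.9,0,0.12,0,0,0],[1,-0.88,0,0.2,0,0,0]]'; python3 to.py .6097 .1525 .1651 -112
```

```text
time: 5.08
eef_pos: [0.6106, 0.1528, 0.1697]
tcp_rot: [-180.0, 0.0, -112.0]
force: [0.5, -2.0, 2.3]
gripper_width: 0.0109
now [0.6106 0.1528 0.1697] [-180.    0. -112.] F [ 0.5 -2.   2.3] w 0.0109 t 5.075
shift cur axes [0.06 0.07 0.46] | target axes [0.06 0.07 0.46] turn [-0.001  0.001  0.   ]
```

```bash
python3 -m crank '[[1,-0.86,0,0.3,0,0,0],[1,-0.82,0,0.39,0,0,0],[1,-0.78,0,0.46,0,0,0],[1,-0.35,0,0.25,0,0,0],[1,0,0,0,0,0,0]]'; python3 to.py .6197 .178 .1522 -112
```

```text
time: 5.7
eef_pos: [0.6208, 0.1785, 0.1555]
tcp_rot: [-180.0, 0.0, -112.0]
force: [3.5, -1.9, 0.4]
gripper_width: 0.0109
now [0.6208 0.1785 0.1555] [-180.    0. -112.] F [ 3.5 -1.9  0.4] w 0.0109 t 5.7
shift cur axes [0.09 0.09 0.33] | target axes [0.09 0.09 0.33] turn [-0.  0.  0.]
```

```bash
python3 -m crank '[[-0.2,0,0,0,0,0,0],[-0.2,0,0,0,0,0,0],[-0.2,0,0,-1.5,0,0,0],[-0.2,0,0,-4,0,0,0],[-0.2,0,0,-4,0,0,0]]'; python3 - <<'E'
from h import *
a=cam("side")
T=a["frame"][130:270,190:370][:,:,::-1]
cv2.imwrite("pics/p2.png",cv2.resize(T,(720,560),interpolation=cv2.INTER_CUBIC))
from to import go; go([.4662,.0371,.20],-112)
E
```

```text
time: 6.32
eef_pos: [0.6205, 0.1781, 0.2529]
tcp_rot: [-180.0, 0.0, -112.0]
force: [1.0, -0.0, -0.5]
gripper_width: 0.0512
now [0.6234 0.1786 0.2603] [-179.4    0.4 -111.9] F [ 2.  -0.1  5.4] w 0.0515 t 6.375
shift cur axes [19.05  9.35  5.78] | target axes [19.01  9.27  6.03] turn [-0.01   0.008  0.001]
```

View pics/p2.png

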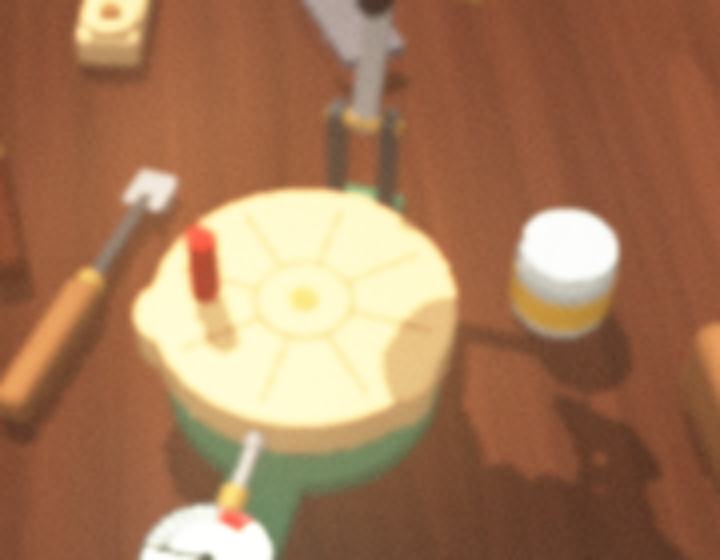

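The clip stands open (arm upright at (365,90), foot top at (375,5)). Next, the red handle.

```bash
python3 -m crank '[[-0.2,4.5,2.2,0,0,0,0],[-0.2,5.2,2.5,0.8,0,0,0],[-0.2,5.2,2.5,2.0,0,0,0],[-0.2,4.15,2.15,3.2,0,0,0],[-0.2,0,0,0,0,0,0]]'; python3 to.py .4662 .0371 .089 -112
```

```text
time: 7.0
eef_pos: [0.457, 0.0336, 0.1888]
tcp_rot: [179.7, -0.3, -112.1]
force: [1.1, 0.6, 1.5]
gripper_width: 0.0513
now [0.457  0.0336 0.1888] [ 179.7   -0.3 -112.1] F [1.1 0.6 1.5] w 0.0513 t 7.0
shift cur axes [-0.71 -0.78  9.97] | target axes [-0.67 -0.72  9.98] turn [ 0.006 -0.004 -0.002]
```

```bash
python3 -m crank '[[-0.2,0,0,0,0,0,0],[-0.2,0,0,0,0,0,0]]'; python3 to.py .4662 .0371 .089 -112
```

```text
time: 7.25
eef_pos: [0.4643, 0.0374, 0.1921]
tcp_rot: [-179.9, 0.1, -112.0]
force: [0.6, -0.0, -0.7]
gripper_width: 0.0514
now [0.4643 0.0374 0.1921] [-1.799e+02  1.000e-01 -1.120e+02] F [ 0.6 -0.  -0.7] w 0.0514 t 7.25
shift cur axes [-1.000e-02 -1.600e-01  1.031e+01] | target axes [-0.04 -0.19 10.31] turn [-0.002  0.002  0.001]
```

```bash
python3 -m crank '[[-0.2,0,-0.17,2.8,0,0,0],[-0.2,0,0,2.8,0,0,0],[-0.2,0,0,2.8,0,0,0],[-0.2,0,0,1.9,0,0,0],[0.2,0,0,0,0,0,0],[1,0,0,0,0,0,0],[1,0,0,0,0,0,0],[1,0,0,0,0,0,0]]' 20; python3 - <<'E'
from to import *
go([.4662,.0371,.089],-112)
p=robot.observe()["eef_pos"][:2]-C0; a0=np.degrees(np.arctan2(p[1],p[0])); r=np.hypot(*p); print("angle",a0,"r",r)
T=Ro.from_euler('xyz',[180,0,-112],degrees=True)
th=np.radians(169.8+np.array([0,2,6,11,17,23,29,35,41,47,53,59,64,67,68.9])); q=np.c_[.055*np.cos(th),.055*np.sin(th),0*th]
print(np.round(T.inv().apply(np.diff(q,axis=0))*100,2)[:,:2].tolist())
E
```

```text
time: 8.25
eef_pos: [0.4661, 0.0366, 0.0888]
tcp_rot: [-179.8, 0.2, -112.0]
force: [4.1, 1.6, -3.1]
gripper_width: 0.0177
now [0.4661 0.0366 0.0888] [-179.8    0.2 -112. ] F [ 4.1  1.6 -3.1] w 0.0177 t 8.25
shift cur axes [-0.05  0.01 -0.02] | target axes [-0.05  0.01 -0.02] turn [-0.004  0.003  0.001]
angle 170.33951547049824 r 0.05500039657216734
[[0.19, -0.04], [0.37, -0.1], [0.45, -0.17], [0.52, -0.25], [0.49, -0.3], [0.45, -0.35], [0.42, -0.4], [0.37, -0.44], [0.32, -0.48], [0.27, -0.51], [0.22, -0.53], [0.14, -0.46], [0.06, -0.28], [0.03, -0.18]]
```

```bash
python3 -m crank '[[1,0.19,-0.04,0,0,0,0],[1,0.37,-0.1,0,0,0,0],[1,0.45,-0.17,0,0,0,0],[1,0.52,-0.25,0,0,0,0],[1,0.49,-0.3,0,0,0,0],[1,0.45,-0.35,0,0,0,0],[1,0.42,-0.4,0,0,0,0],[1,0.37,-0.44,0,0,0,0]]'
python3 -m crank '[[1,0.32,-0.48,0,0,0,0],[1,0.27,-0.51,0,0,0,0],[1,0.22,-0.53,0,0,0,0],[1,0.14,-0.46,0,0,0,0],[1,0.06,-0.28,0,0,0,0],[1,0.03,-0.18,0,0,0,0],[1,0,0,0,0,0,0],[1,0,0,0,0,0,0]]'
cat > dial.py <<'E'
from to import *
def needle(d,save=None):
    c=proj(d,[stand(0,-168,75)])[0]
    g=cv2.cvtColor(d["frame"],cv2.COLOR_RGB2GRAY).astype(np.float32)
    hsv=cv2.cvtColor(d["frame"],cv2.COLOR_RGB2HSV)
    if save:
        x,y=c.astype(int); cv2.imwrite(save,cv2.resize(d["frame"][y-30:y+30,x-40:x+40,::-1],(800,600),interpolation=cv2.INTER_CUBIC))
    best=[]
    for th in np.arange(-.3,2.6,.02):
        # needle direction in stand: 0=-x, growing clockwise from above (-x -> +y)
        e=np.array([-np.cos(th),np.sin(th)])
        pts=proj(d,[stand(*(np.array([0,-168])+r*e),75) for r in np.linspace(5,19,15)]).astype(np.float32)
        best.append((cv2.remap(g,pts[:,0],pts[:,1],cv2.INTER_LINEAR).mean(),th))
    v=np.array(best); k=v[:,0]<v[:,0].min()+.35*(np.median(v[:,0])-v[:,0].min())
    w=(np.median(v[:,0])-v[k,0]); return (v[k,1]*w).sum()/w.sum(), v[v[:,0].argmin(),1], v[:,0].min(),np.median(v[:,0])
if __name__=="__main__":
    import pickle
    print("ref0",needle(pickle.load(open("s0.pkl","rb"))[0]))
    d=cam("top"); print("now",needle(d,sys.argv[1]))
    p=robot.observe()["eef_pos"][:2]-C0; print("angle",np.degrees(np.arctan2(p[1],p[0]))%360,"r",np.hypot(*p)); go([.5,0,.089],-112)
E
python3 dial.py pics/d1.png
```

```text
time: 9.25
eef_pos: [0.4732, -0.0009, 0.0888]
tcp_rot: [-179.8, 0.2, -112.0]
force: [4.4, 5.5, -2.3]
gripper_width: 0.0177
time: 10.25
eef_pos: [0.4913, -0.0193, 0.0888]
tcp_rot: [-179.8, 0.2, -112.0]
force: [2.4, 6.5, -0.6]
gripper_width: 0.0175
ref0 (np.float64(-0.027498069455115924), np.float64(-0.01999999999999974), np.float64(161.42532348632812), np.float64(242.68190002441406))
now (np.float64(1.7490213277013356), np.float64(1.7400000000000018), np.float64(125.59791564941406), np.float64(206.36276245117188))
angle 238.17976071384325 r 0.05496863038703939
now [ 0.4913 -0.0193  0.0888] [-179.8    0.2 -112. ] F [ 3.6  7.3 -0.8] w 0.0175 t 10.3
shift cur axes [-2.12 -0.08 -0.01] | target axes [-2.12 -0.08 -0.02] turn [-0.003  0.004  0.001]
```

View pics/d1.png

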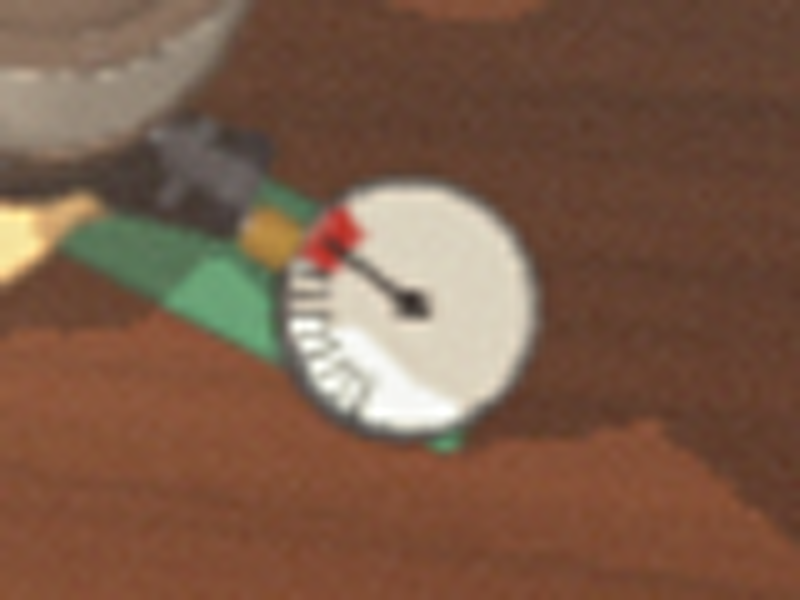

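The needle sits in the middle of the red band (tip about (332,243), reading about 1.75–1.78), so the high spot is at the stylus. I'll release and lift, then check again.

```bash
python3 -m crank '[[0.5,0,0,0,0,0,0],[0,0,0,0,0,0,0],[-0.2,0,0,0,0,0,0],[-0.2,0,0,-2,0,0,0],[-0.2,0,0,-4,0,0,0],[-0.2,0,0,-4,0,0,0],[-0.2,0,0,-3,0,0,0]]'
python3 dial.py pics/d2.png; python3 - <<'E'
from h import *
a=cam("top")
hsv=cv2.cvtColor(a["frame"],cv2.COLOR_RGB2HSV).astype(int); H,S,V=[hsv[...,i] for i in range(3)]
for name,d in(("top",a),("side",cam("side"))):
    hsv=cv2.cvtColor(d["frame"],cv2.COLOR_RGB2HSV).astype(int); H,S,V=[hsv[...,i] for i in range(3)]
    m=(H>100)&(H<130)&(S>100)&(V>50)
    m&=np.hypot(*np.moveaxis(np.indices(m.shape),0,-1).reshape(-1,2).T.reshape(2,*m.shape)-0)>-1
    v,u=np.nonzero(m); p=plane(d,np.c_[u,v],.010); k=(abs(p[:,0]-.576)<.08)&(abs(p[:,1]+.37)<.09); p=p[k]
    print(name,len(p),u[k].min(),u[k].max(),v[k].min(),v[k].max(),cv2.minAreaRect((p[:,:2]*1000).astype(np.float32)),p.mean(0))
    x,y=proj(d,[[.576,-.371,.01]])[0].astype(int); c=d["frame"][max(0,y-25):y+25,x-33:x+33,::-1]; cv2.imwrite(f"pics/pad_{name}.png",cv2.resize(c,(400,int(400*c.shape[0]/66))))
E
python3 -c "
import cv2,numpy as np
a=cv2.imread('pics/pad_top.png');b=cv2.imread('pics/pad_side.png');b=cv2.resize(b,(400,a.shape[0]));cv2.imwrite('pics/pads.png',np.hstack([a,b]))"
```

```text
time: 11.18
eef_pos: [0.4893, -0.0212, 0.2194]
tcp_rot: [-180.0, 0.0, -112.0]
force: [-0.4, 0.1, -1.0]
gripper_width: 0.0511
ref0 (np.float64(-0.027498069455115924), np.float64(-0.01999999999999974), np.float64(161.42532348632812), np.float64(242.68190002441406))
now (np.float64(1.7586267989030262), np.float64(1.7600000000000018), np.float64(164.9235076904297), np.float64(242.3766326904297))
angle 239.42074594188347 r 0.05640139342653088
now [ 0.4916 -0.0212  0.2234] [-179.6    0.2 -112. ] F [1.1 1.1 3.3] w 0.0513 t 11.225
shift cur axes [-2.23  0.11 13.45] | target axes [-2.280e+00  1.000e-02  1.344e+01] turn [-0.007  0.003  0.001]
top 528 409 445 219 234 ((574.2129516601562, -369.0597229003906), (41.97242736816406, 97.75849914550781), 6.995134353637695) [ 0.57451132 -0.36941723  0.01      ]
side 1159 300 336 372 419 ((573.5661010742188, -361.14129638671875), (43.03916549682617, 80.34952545166016), 6.141223907470703) [ 0.57371315 -0.36076838  0.01      ]
```

View pics/pads.png

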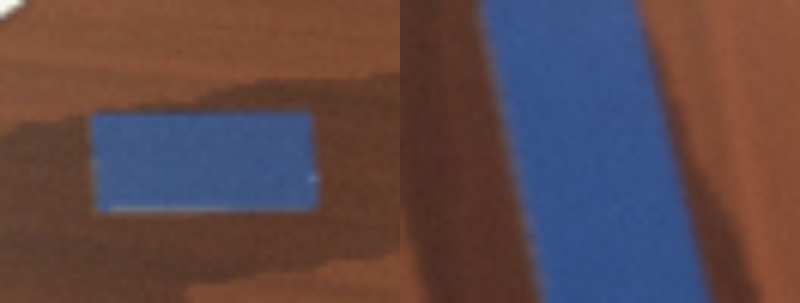

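The needle still reads about 1.76 after release. The pad crops show a full blue rectangle, clear of its neighbours: centre about (0.574, -0.370), short axis about 6.5°. Next I turn and fly there.

```bash
python3 -m crank '[[-0.46,0,0,0,0,0,0.179],[-0.46,0,0,0,0,0,0.179],[-0.46,0,0,0,0,0,0.179],[-0.46,0,0,0,0,0,0.179],[-0.46,0,0,0,0,0,0.179],[-0.46,0,0,0,0,0,0.178],[-0.46,0,0,0,0,0,0]]'; python3 to.py .574 -.3697 .12 -173.5; python3 -c "
from h import *
print(robot.observe()['q'])"
```

```text
time: 12.2
eef_pos: [0.4886, -0.0212, 0.2163]
tcp_rot: [-180.0, -0.2, -173.4]
force: [-0.0, -0.7, -0.4]
gripper_width: 0.0626
now [ 0.4886 -0.0212  0.2163] [-180.    -0.2 -173.4] F [-0.  -0.7 -0.4] w 0.0626 t 12.2
shift cur axes [ -4.49 -35.6    9.63] | target axes [ -4.54 -35.6    9.63] turn [-0.    -0.003  0.002]
[ 1.65757565e+01  9.56764744e+00 -1.92860349e+01 -2.51985604e-02
 -6.13425656e+01 -9.94075360e+00]
```

```bash
python3 -m crank '[[-0.46,-0.5,-3,0,0,0,0],[-0.46,-0.7,-5.5,0,0,0,0],[-0.46,-0.7,-5.8,1,0,0,0],[-0.46,-0.7,-5.8,1.7,0,0,0],[-0.46,-0.7,-5.8,2,0,0,0],[-0.46,-0.7,-5.3,2.5,0,0,0],[-0.46,-0.5,-3.4,2.4,0,0,0]]'; python3 -m crank '[[-0.46,0,-1,0,0,0,0],[-0.46,0,0,0,0,0,0],[-0.46,0,0,0,0,0,0],[-0.46,0,0,0,0,0,0]]'; python3 to.py .574 -.3697 -.001 -173.5
```

```text
time: 13.08
eef_pos: [0.573, -0.3618, 0.1193]
tcp_rot: [179.9, -0.1, -173.4]
force: [0.4, -0.9, 0.0]
gripper_width: 0.0622
time: 13.58
eef_pos: [0.5754, -0.3684, 0.1232]
tcp_rot: [-180.0, 0.1, -173.4]
force: [0.5, 0.1, -0.8]
gripper_width: 0.0621
now [ 0.5754 -0.3684  0.1232] [-1.800e+02  1.000e-01 -1.734e+02] F [ 0.5  0.1 -0.8] w 0.0621 t 13.575
shift cur axes [ 0.17 -0.1  12.42] | target axes [ 0.15 -0.11 12.42] turn [-0.001  0.002  0.002]
```

```bash
python3 -m crank '[[-0.46,0.15,-0.1,3,0,0,0],[-0.46,0,0,3.5,0,0,0],[-0.46,0,0,3,0,0,0],[-0.46,0,0,1.6,0,0,0],[-0.46,0,0,0.6,0,0,0],[-0.46,0,0,0.3,0,0,0],[-0.46,0,0,0,0,0,0]]'; python3 to.py .574 -.3697 -.001 -173.5
```

```text
time: 14.45
eef_pos: [0.5741, -0.3708, 0.0028]
tcp_rot: [-179.9, 0.1, -173.5]
force: [-0.6, -0.2, 1.5]
gripper_width: 0.0622
now [ 0.5741 -0.3708  0.0028] [-1.799e+02  1.000e-01 -1.735e+02] F [-0.6 -0.2  1.5] w 0.0622 t 14.45
shift cur axes [-0.    0.11  0.38] | target axes [-0.    0.11  0.38] turn [-0.001  0.001  0.001]
```

```bash
python3 -m crank '[[-0.46,0,0.1,0.3,0,0,0],[-0.3,0,0,0,0,0,0],[-0.1,0,0,0,0,0,0],[0.3,0,0,0,0,0,0],[0.3,0,0,0,0,0,0]]' 30; python3 to.py .574 -.3697 0 -173.5
```

```text
time: 15.08
eef_pos: [0.5737, -0.3697, -0.0007]
tcp_rot: [-180.0, 0.0, -173.5]
force: [0.3, 0.2, 2.1]
gripper_width: 0.0441
now [ 0.5737 -0.3697 -0.0007] [-180.     0.  -173.5] F [0.3 0.2 2.1] w 0.0441 t 15.075
shift cur axes [-0.03  0.   -0.07] | target axes [-0.03  0.   -0.07] turn [-0.001  0.001  0.001]
```

Gripped at 44 mm opening. Lift, turn and carry.

```bash
python3 -m crank '[[0.3,0,0,-1,0,0,0],[0.3,0,0,-3,0,0,0],[0.3,0,0,-4,0,0,0],[0.3,0,0,-4.5,0,0,0.125],[0.3,0,0,-4.5,0,0,0.125],[0.3,0,0,-2,0,0,0.125],[0.3,0,0,0,0,0,0.124],[0.3,0,0,0,0,0,0]]'; python3 to.py .539 .0738 .19 -202;python3 - <<'E'
from h import *
d=cam("side"); v=d["frame"][:,:,::-1]; cv2.imwrite("pics/lift.png",v[140:420,150:430])
E
```

```text
time: 16.08
eef_pos: [0.573, -0.3694, 0.1892]
tcp_rot: [180.0, -0.0, 158.0]
force: [-0.0, 0.2, -0.6]
gripper_width: 0.0442
now [ 0.573  -0.3694  0.1892] [180.  -0. 158.] F [-0.   0.2 -0.6] w 0.0442 t 16.075
shift cur axes [19.75 39.83 -0.07] | target axes [19.76 39.82 -0.08] turn [ 0. -0.  0.]
```

View pics/lift.png

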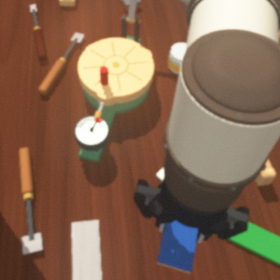

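The pad hangs level in the fingers. I'll carry it to the blank, slowing at the end.

```bash
python3 -m crank '[[0.3,1.3,2.6,0,0,0,0],[0.3,2.4,4.8,0,0,0,0],[0.3,2.5,5.1,0,0,0,0],[0.3,2.5,5.1,0,0,0,0],[0.3,2.5,5.1,0,0,0,0],[0.3,2.5,5.1,0,0,0,0],[0.3,2.3,4.6,0,0,0,0],[0.3,1.6,3.3,0,0,0,0]]'; python3 -m crank '[[0.3,1,2,0,0,0,0],[0.3,0.5,1.0,0,0,0,0],[0.3,0,0,0,0,0,0],[0.3,0,0,0,0,0,0],[0.3,0,0,0,0,0,0]]'; python3 to.py .539 .0738 .0775 -202; python3 - <<'E'
from h import *
import pickle
d=cam("side");t=cam("top"); pickle.dump((t,d),open("s1.pkl","wb"))
cv2.imwrite("pics/hover.png",np.hstack([t["frame"][130:300,190:390],d["frame"][130:300,190:390]])[:,:,::-1].repeat(2,0).repeat(2,1))
for n,d in (("side",d),("top",t)):
    hsv=cv2.cvtColor(d["frame"],cv2.COLOR_RGB2HSV).astype(int); H,S,V=[hsv[...,i] for i in range(3)]
    m=(H>100)&(H<130)&(S>100)&(V>50); v,u=np.nonzero(m); p=plane(d,np.c_[u,v],.2); p=p[np.hypot(p[:,0]-.539,p[:,1]-.074)<.09]
    q=(p[:,:2]-C0)@np.c_[EX,EY]*1000; 
    if len(q): print(n,len(q),q.min(0),q.max(0),cv2.minAreaRect(q.astype(np.float32)))
E
```

```text
time: 17.12
eef_pos: [0.5436, 0.0293, 0.1886]
tcp_rot: [-180.0, -0.0, 158.1]
force: [1.4, -0.6, -0.9]
gripper_width: 0.0441
time: 17.75
eef_pos: [0.5417, 0.0599, 0.1888]
tcp_rot: [-180.0, -0.0, 157.9]
force: [0.2, 0.1, -1.3]
gripper_width: 0.0442
now [0.5417 0.0599 0.1888] [-180.    -0.   157.9] F [ 0.2  0.1 -1.3] w 0.0442 t 17.75
shift cur axes [ 0.77  1.18 11.13] | target axes [ 0.77  1.18 11.13] turn [-0.    -0.    -0.002]
side 301 [-11.60791077  15.91107372] [28.6563986  83.06455642] ((6.210010528564453, 48.603179931640625), (34.833614349365234, 71.67031860351562), 11.634190559387207)
top 45 [-13.62874122  -9.30688298] [26.53273939 87.34339792] ((6.565457344055176, 39.01886749267578), (39.0472412109375, 97.10383605957031), 0.8325104117393494)
```

View pics/hover.png

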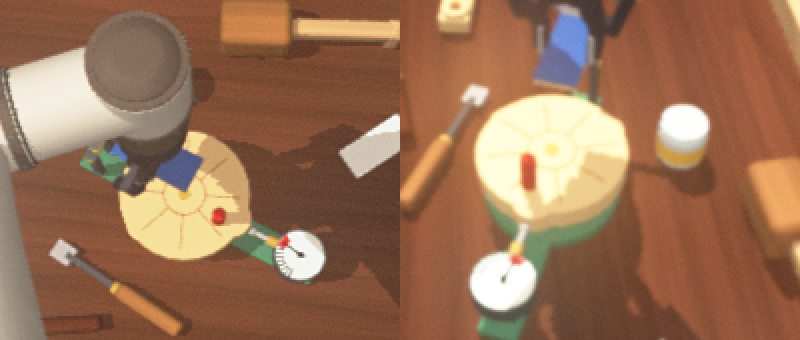

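The hover view shows the pad square to the stand, over the clip's side and about 8 mm / 12 mm off its place; the needle is still in the red. Correct and lower.

```bash
python3 -m crank '[[0.3,0.77,1.15,0,0,0,0],[0.3,0,0,1.5,0,0,0],[0.3,0,0,2.5,0,0,0],[0.3,0,0,2.5,0,0,0],[0.3,0,0,1.8,0,0,0],[0.3,0,0,1.2,0,0,0],[0.3,0,0,0.6,0,0,0],[0.3,0,0,0,0,0,0]]'; python3 to.py .539 .0738 .0775 -202
```

```text
time: 18.85
eef_pos: [0.5389, 0.0744, 0.0876]
tcp_rot: [-180.0, -0.0, 158.0]
force: [-0.6, -0.2, 0.3]
gripper_width: 0.0443
now [0.5389 0.0744 0.0876] [-180.   -0.  158.] F [-0.6 -0.2  0.3] w 0.0443 t 18.85
shift cur axes [-0.04 -0.05  1.01] | target axes [-0.03 -0.05  1.01] turn [-0.    -0.    -0.001]
```

```bash
python3 -m crank '[[0.3,-0.03,-0.05,0.4,0,0,0],[0.3,0,0,0.3,0,0,0],[0.3,0,0,0.15,0,0,0],[0.3,0,0,0.1,0,0,0],[0.3,0,0,0,0,0,0]]'; python3 to.py .539 .0738 .0775 -202
```

```text
time: 19.48
eef_pos: [0.539, 0.0738, 0.0783]
tcp_rot: [-180.0, 0.0, 157.9]
force: [0.1, 0.0, -1.3]
gripper_width: 0.0439
now [0.539  0.0738 0.0783] [-180.     0.   157.9] F [ 0.1  0.  -1.3] w 0.0439 t 19.475
shift cur axes [-0.    0.    0.08] | target axes [-0.    0.    0.08] turn [-0.     0.    -0.001]
```

```bash
python3 -m crank '[[0.3,0,0,0.1,0,0,0],[0.3,0,0,0.05,0,0,0],[0.3,0,0,0,0,0,0]]'; python3 to.py .539 .0738 .0775 -202
```

```text
time: 19.85
eef_pos: [0.539, 0.0738, 0.0772]
tcp_rot: [180.0, 0.0, 157.9]
force: [-1.9, 0.3, 3.1]
gripper_width: 0.0442
now [0.539  0.0738 0.0772] [180.    0.  157.9] F [-1.9  0.3  3.1] w 0.0442 t 19.85
shift cur axes [ 0.   -0.   -0.03] | target axes [ 0.   -0.   -0.03] turn [ 0.     0.    -0.001]
```

```bash
python3 -m crank '[[0,0,0,0,0,0,0],[-0.15,0,0,0,0,0,0],[-0.3,0,0,0,0,0,0],[-0.3,0,0,-1,0,0,0],[-0.3,0,0,-4,0,0,0],[-0.3,0,0,-5,0,0,0],[-0.3,0,0,-5,0,0,0],[-0.3,0,0,-3.5,0,0,0]]'; python3 -m crank '[[-0.3,0,0,0,0,0,-0.1745],[-0.3,0,0,0,0,0,-0.1745],[-0.3,0,0,0,0,0,-0.1745],[-0.3,0,0,0,0,0,-0.1745],[-0.3,0,0,0,0,0,-0.1745],[-0.3,0,0,0,0,0,-0.1745],[-0.3,0,0,0,0,0,-0.1745],[-0.3,0,0,0,0,0,-0.1745]]';python3 -m crank '[[-0.3,0,0,0,0,0,-0.1745],[-0.3,0,0,0,0,0,0]]';  python3 dial.py pics/d3.png; python3 to.py .6208 .1785 .25 -112; python3 - <<'E'
from h import *
d=cam("side");t=cam("top")
W=cloud(d); X,Y,Z=np.moveaxis(W,-1,0)
for n,d in (("side",d),("top",t)):
    hsv=cv2.cvtColor(d["frame"],cv2.COLOR_RGB2HSV).astype(int); H,S,V=[hsv[...,i] for i in range(3)]
    m=(H>100)&(H<130)&(S>100)&(V>50); v,u=np.nonzero(m); p=plane(d,np.c_[u,v],.088); p=p[np.hypot(p[:,0]-.539,p[:,1]-.074)<.09]
    q=(p[:,:2]-C0)@np.c_[EX,EY]*1000; 
    if len(q): print(n,len(q),q.min(0),q.max(0),cv2.minAreaRect(q.astype(np.float32)))
    # yellow handle now
    W=cloud(d); k=(H>22)&(H<34)&(S>170)&(W[...,2]>.13)&(abs(W[...,0]-.6)<.15)&(abs(W[...,1]-.17)<.1); print("yellow",k.sum(),np.nanmedian(W[k],0) if k.any() else '', np.ptp(W[k],0) if k.any() else '')
cv2.imwrite("pics/placed.png",np.hstack([t["frame"][130:300,190:390],cam("side")["frame"][110:280,190:390]])[:,:,::-1].repeat(2,0).repeat(2,1))
E
```

```text
time: 20.85
eef_pos: [0.5394, 0.0738, 0.2653]
tcp_rot: [179.9, 0.2, 158.0]
force: [0.5, -0.1, 0.1]
gripper_width: 0.0558
time: 21.85
eef_pos: [0.5389, 0.0737, 0.2625]
tcp_rot: [-180.0, 0.0, -121.7]
force: [0.8, 0.5, -0.2]
gripper_width: 0.0555
time: 22.1
eef_pos: [0.5389, 0.0737, 0.2624]
tcp_rot: [-180.0, 0.0, -112.2]
force: [0.4, -0.2, 0.0]
gripper_width: 0.0554
ref0 (np.float64(-0.027498069455115924), np.float64(-0.01999999999999974), np.float64(161.42532348632812), np.float64(242.68190002441406))
now (np.float64(1.7588026594388348), np.float64(1.7600000000000018), np.float64(161.9626922607422), np.float64(241.4289093017578))
angle 68.10115023301657 r 0.04994989521963091
now [0.5389 0.0737 0.2623] [-180.     0.  -112.2] F [-0.3 -0.2  0.1] w 0.0557 t 22.15
shift cur axes [ 8.31  0.82 17.32] | target axes [ 8.3   0.85 17.33] turn [-0.     0.    -0.004]
now [0.5389 0.0737 0.2623] [-180.     0.  -112.2] F [-0.3 -0.2  0.1] w 0.0557 t 22.15
shift cur axes [-12.79  -3.61   1.23] | target axes [-12.78  -3.67   1.23] turn [-0.     0.    -0.004]
side 456 [-19.17496527   3.78303113] [20.91139107 96.59972353] ((0.11135673522949219, 50.13807678222656), (92.74708557128906, 39.98955154418945), 88.94514465332031)
yellow 10 [0.61494371 0.17753257 0.16959808] [0.03537839 0.01467783 0.00440736]
top 596 [-21.90790417   1.3571774 ] [ 20.752405   100.10787833] ((-0.004077911376953125, 50.960906982421875), (42.19689178466797, 98.78498077392578), 0.961931586265564)
yellow 0
```

View pics/placed.png

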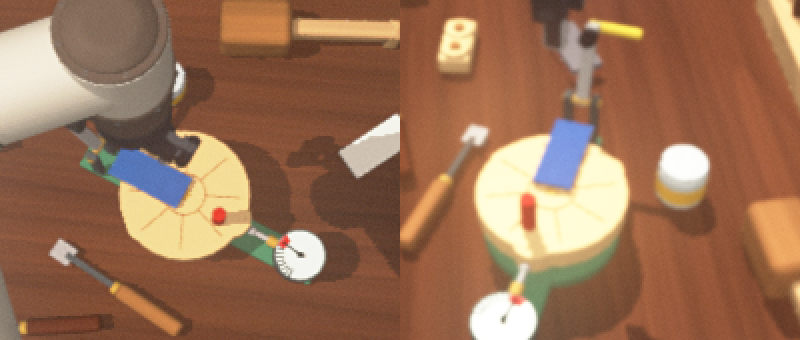

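The placed view shows the blue pad flat along the clip axis (measured centre (0, 51) mm, under 1° off), the clip still open and the needle in the red. Now the open clip's handle.

```bash
python3 -m crank '[[-0.2,-3,-0.8,0,0,0,0],[-0.2,-4.5,-1.2,0,0,0,0],[-0.2,-3.8,-1.1,0,0,0,0],[-0.2,-1.75,-0.5,0,0,0,0],[-0.2,0,0,0,0,0,0],[-0.2,0,0,0,0,0,0]]'; python3 to.py .6213 .1813 .151 -112
```

```text
time: 23.05
eef_pos: [0.621, 0.1807, 0.2618]
tcp_rot: [180.0, -0.0, -112.1]
force: [0.2, 0.3, -0.9]
gripper_width: 0.0512
now [0.621  0.1807 0.2618] [ 180.    -0.  -112.1] F [ 0.2  0.3 -0.9] w 0.0512 t 23.05
shift cur axes [-7.000e-02 -1.000e-02  1.108e+01] | target axes [-6.000e-02 -1.000e-02  1.108e+01] turn [ 0.    -0.    -0.002]
```

```bash
python3 -m crank '[[-0.2,-0.05,0,3,0,0,0],[-0.2,0,0,3.5,0,0,0],[-0.2,0,0,3,0,0,0],[-0.2,0,0,1.5,0,0,0],[0.2,0,0,0,0,0,0],[1,0,0,0,0,0,0],[1,0,0,0,0,0,0],[1,0,0,0,0,0,0]]' 25; python3 - <<'E'
from to import *
go([.6213,.1813,.151],-112)
T=Ro.from_euler('xyz',[180,0,-112],degrees=True)
r=90
c=np.r_[1.97,1.9:.15:-.1,.2,.13]
A=np.pi-np.arctan2(22,85)-c; p=np.array([stand(36,125+r*np.cos(k),100+r*np.sin(k)) for k in A])
print(np.round(p[-1],4)); print(np.c_[c[1:],np.round(T.inv().apply(np.diff(p,axis=0))*100,2)[:,[0,2]]].round(2).tolist())
E
```

```text
time: 24.05
eef_pos: [0.6221, 0.1812, 0.1536]
tcp_rot: [-179.9, 0.0, -112.1]
force: [-1.8, -3.7, 5.1]
gripper_width: 0.0108
now [0.6221 0.1812 0.1536] [-179.9    0.  -112.1] F [-1.8 -3.7  5.1] w 0.0108 t 24.05
shift cur axes [0.02 0.08 0.26] | target axes [0.02 0.08 0.26] turn [-0.002  0.001 -0.001]
[0.5692 0.0524 0.1337]
[[1.9, 0.51, -0.36], [1.8, 0.78, -0.46], [1.7, 0.82, -0.38], [1.6, 0.85, -0.29], [1.5, 0.88, -0.21], [1.4, 0.89, -0.12], [1.3, 0.9, -0.03], [1.2, 0.9, 0.06], [1.1, 0.89, 0.15], [1.0, 0.87, 0.24], [0.9, 0.84, 0.32], [0.8, 0.8, 0.41], [0.7, 0.76, 0.48], [0.6, 0.71, 0.56], [0.5, 0.65, 0.62], [0.4, 0.58, 0.69], [0.3, 0.51, 0.74], [0.2, 0.43, 0.79], [0.2, -0.0, -0.0], [0.13, 0.26, 0.58]]
```

```bash
python3 -m crank '[[1,0.5,0,-0.36,0,0,0],[1,0.78,0,-0.46,0,0,0],[1,0.82,0,-0.38,0,0,0],[1,0.85,0,-0.29,0,0,0],[1,0.88,0,-0.21,0,0,0],[1,0.89,0,-0.12,0,0,0],[1,0.9,0,-0.03,0,0,0],[1,0.9,0,0.06,0,0,0]]'; python3 - <<'E'
from to import *
A=np.pi-np.arctan2(22,85)-1.2; p=stand(36,125+90*np.cos(A),100+90*np.sin(A)); p[2]-=.0187-.003; go(p,-112)
E
```

```text
time: 25.05
eef_pos: [0.5982, 0.1219, 0.1714]
tcp_rot: [-179.8, 0.2, -112.0]
force: [1.3, 1.0, 5.3]
gripper_width: 0.0111
now [0.5982 0.1219 0.1714] [-179.8    0.2 -112. ] F [1.3 1.  5.3] w 0.0111 t 25.05
shift cur axes [ 0.23  0.08 -0.23] | target axes [ 0.23  0.08 -0.23] turn [-0.003  0.004 -0.001]
```

```bash
python3 -m crank '[[1,0.89,0,0.1,0,0,0],[1,0.87,0,0.2,0,0,0],[1,0.84,0,0.3,0,0,0],[1,0.8,0,0.4,0,0,0],[1,0.76,0,0.48,0,0,0],[1,0.71,0,0.56,0,0,0],[1,0.65,0,0.62,0,0,0]]'; python3 - <<'E'
from to import *
A=np.pi-np.arctan2(22,85)-.5; p=stand(36,125+88*np.cos(A),100+88*np.sin(A)); p[2]-=.0187-.003; go(p,-112)
E
```

```text
time: 25.92
eef_pos: [0.5762, 0.0695, 0.1427]
tcp_rot: [-180.0, -0.0, -112.1]
force: [5.4, -0.9, -0.1]
gripper_width: 0.011
now [0.5762 0.0695 0.1427] [-180.    -0.  -112.1] F [ 5.4 -0.9 -0.1] w 0.011 t 25.925
shift cur axes [-0.08  0.   -0.18] | target axes [-0.08  0.   -0.18] turn [-0.    -0.    -0.001]
```

```bash
python3 -m crank '[[1,0.29,0,0.33,0,0,0],[1,0.28,0,0.34,0,0,0],[1,0.26,0,0.36,0,0,0],[1,0.25,0,0.37,0,0,0],[1,0.2,0,0.35,0,0,0],[1,0.06,0,0.12,0,0,0],[1,0.05,0,0.1,0,0,0]]'; python3 to.py .5699 .054 .117 -112
```

```text
time: 26.8
eef_pos: [0.5709, 0.0571, 0.1233]
tcp_rot: [180.0, -0.0, -112.1]
force: [3.8, 0.3, 1.1]
gripper_width: 0.0109
now [0.5709 0.0571 0.1233] [ 180.    -0.  -112.1] F [3.8 0.3 1.1] w 0.0109 t 26.8
shift cur axes [ 0.33 -0.03  0.63] | target axes [ 0.33 -0.03  0.63] turn [ 0.    -0.    -0.001]
```

```bash
python3 -m crank '[[1,0.05,0,0.12,0,0,0],[1,0.05,0,0.12,0,0,0],[1,0.04,0,0.1,0,0,0],[1,0,0,0,0,0,0]]'; python3 to.py .5699 .054 .117 -112
```

```text
time: 27.3
eef_pos: [0.5703, 0.0557, 0.1197]
tcp_rot: [180.0, -0.0, -112.1]
force: [2.7, -0.3, -0.1]
gripper_width: 0.0107
now [0.5703 0.0557 0.1197] [ 180.    -0.  -112.1] F [ 2.7 -0.3 -0.1] w 0.0107 t 27.3
shift cur axes [ 0.17 -0.03  0.27] | target axes [ 0.17 -0.03  0.27] turn [ 0.001 -0.001 -0.001]
```

```bash
python3 -m crank '[[1,0.05,0,0.1,0,0,0],[1,0.05,0,0.1,0,0,0],[1,0,0,0,0,0,0]]'; python3 -m crank '[[1,0.04,0,0.1,0,0,0],[1,0,0,0,0,0,0]]'; python3 to.py .5699 .054 .117 -112
```

```text
time: 27.68
eef_pos: [0.57, 0.055, 0.1179]
tcp_rot: [180.0, -0.0, -112.1]
force: [1.2, 0.3, 0.2]
gripper_width: 0.0109
time: 27.92
eef_pos: [0.5699, 0.0548, 0.1172]
tcp_rot: [180.0, 0.0, -112.1]
force: [2.3, 1.9, 2.3]
gripper_width: 0.0112
now [0.5699 0.0548 0.1172] [ 180.     0.  -112.1] F [2.3 1.9 2.3] w 0.0112 t 27.925
shift cur axes [ 0.07 -0.02  0.02] | target axes [ 0.07 -0.02  0.02] turn [ 0.     0.    -0.001]
```

```bash
python3 -m crank '[[1,0.03,0,0.1,0,0,0],[1,0,0,0,0,0,0]]';python3 -m crank '[[1,0.02,0,0.1,0,0,0],[1,0,0,0,0,0,0]]'
```

```text
time: 28.18
eef_pos: [0.5699, 0.0547, 0.1169]
tcp_rot: [-180.0, 0.0, -112.1]
force: [-0.3, 3.0, 6.8]
gripper_width: 0.0108
time: 28.42
eef_pos: [0.5699, 0.0546, 0.1168]
tcp_rot: [-180.0, 0.0, -112.0]
force: [-2.5, 2.6, 9.2]
gripper_width: 0.0109
```

The force rises while z stops, so the foot is on the pad. Open and retreat straight up.

```bash
python3 -m crank '[[0.6,0,0,-0.1,0,0,0],[0.3,0,0,0,0,0,0],[0,0,0,0,0,0,0],[-0.2,0,0,0,0,0,0],[-0.2,0,0,-1.5,0,0,0],[-0.2,0,0,-4,0,0,0],[-0.2,0,0,-5,0,0,0],[-0.2,0,0,-5,0,0,0]]'; python3 -m crank '[[-0.2,-4,-3,-1,0,0,0],[-0.2,-5,-3.5,0,0,0,0],[-0.2,-4,-2,0,0,0,0],[-0.2,0,0,0,0,0,0],[-0.2,0,0,0,0,0,0]]'; python3 dial.py pics/d4.png; python3 - <<'E'
from h import *
import pickle
d=cam("side");t=cam("top"); s0,_=pickle.load(open("s0.pkl","rb"))
for n,x in (("side",d),("top",t)):
    hsv=cv2.cvtColor(x["frame"],cv2.COLOR_RGB2HSV).astype(int); H,S,V=[hsv[...,i] for i in range(3)]
    m=(H>100)&(H<130)&(S>100)&(V>50); v,u=np.nonzero(m); p=plane(x,np.c_[u,v],.088); p=p[np.hypot(p[:,0]-.539,p[:,1]-.074)<.09]
    q=(p[:,:2]-C0)@np.c_[EX,EY]*1000; print(n,len(q),q.min(0),q.max(0),cv2.minAreaRect(q.astype(np.float32)))
    W=cloud(x); k=(H>22)&(H<34)&(S>170)&(W[...,2]>.11)&(abs(W[...,0]-.56)<.1)&(abs(W[...,1]-.06)<.1); print("yellow",k.sum(),np.nanmedian(W[k],0) if k.any() else '')
cv2.imwrite("pics/final.png",np.hstack([t["frame"][90:330,130:420],d["frame"][90:330,150:440]])[:,:,::-1].repeat(2,0).repeat(2,1)[:, :1160][::1])
im=cv2.imread("pics/final.png"); cv2.imwrite("pics/final.png",cv2.resize(im,(800,331)))
E
```

```text
time: 29.42
eef_pos: [0.5697, 0.054, 0.2738]
tcp_rot: [-179.9, 0.0, -112.1]
force: [-0.4, -0.1, -0.6]
gripper_width: 0.0513
time: 30.05
eef_pos: [0.6971, 0.1423, 0.2815]
tcp_rot: [-180.0, -0.0, -112.1]
force: [-0.1, 0.2, -0.2]
gripper_width: 0.0512
ref0 (np.float64(-0.027498069455115924), np.float64(-0.01999999999999974), np.float64(161.42532348632812), np.float64(242.68190002441406))
now (np.float64(1.7588147112797967), np.float64(1.7600000000000018), np.float64(149.94961547851562), np.float64(236.21185302734375))
angle 32.9778468356736 r 0.21055931661197727
now [0.6969 0.142  0.2821] [-180.     0.  -112.1] F [-0.4  0.1  0.4] w 0.051 t 30.1
shift cur axes [20.57 12.92 19.29] | target axes [20.54 12.94 19.31] turn [-0.001  0.    -0.002]Traceback (most recent call last):
  File "<stdin>", line 7, in <module>
    return umr_minimum(a, axis, None, out, keepdims, initial, where)
ValueError: zero-size array to reduction operation minimum which has no identity
```

```bash
python3 -m crank '[[-0.2,-2,2.5,0,0,0,0],[-0.2,-3.5,4.6,0,0,0,0],[-0.2,-3.5,4.8,0,0,0,0],[-0.2,-3.5,4.8,0,0,0,0],[-0.2,-3.5,4.8,0,0,0,0],[-0.2,-3.5,4.8,0,0,0,0],[-0.2,-3,3.6,0,0,0,0],[-0.2,0,0,0,0,0,0]]'; python3 dial.py pics/d5.png; python3 - <<'E'
from h import *
d=cam("side");t=cam("top")
im=np.hstack([t["frame"][90:330,130:420],d["frame"][90:330,150:440]])[:,:,::-1]; cv2.imwrite("pics/final.png",cv2.resize(im,(800,331),interpolation=cv2.INTER_CUBIC))
for n,x in (("side",d),("top",t)):
    hsv=cv2.cvtColor(x["frame"],cv2.COLOR_RGB2HSV).astype(int); H,S,V=[hsv[...,i] for i in range(3)]
    m=(H>100)&(H<130)&(S>100)&(V>50); v,u=np.nonzero(m); p=plane(x,np.c_[u,v],.088); p=p[np.hypot(p[:,0]-.539,p[:,1]-.074)<.09]
    q=(p[:,:2]-C0)@np.c_[EX,EY]*1000
    if len(q): print(n,len(q),q.min(0),q.max(0),cv2.minAreaRect(q.astype(np.float32)))
    W=cloud(x); k=(H>22)&(H<34)&(S>170)&(W[...,2]>.11)&(abs(W[...,0]-.56)<.1)&(abs(W[...,1]-.06)<.1); print("yellow",k.sum(),np.nanmedian(W[k],0) if k.any() else '')
E
```

```text
time: 31.2
eef_pos: [0.5028, 0.4655, 0.2816]
tcp_rot: [180.0, 0.1, -111.8]
force: [0.0, -0.3, 0.7]
gripper_width: 0.0512
ref0 (np.float64(-0.027498069455115924), np.float64(-0.01999999999999974), np.float64(161.42532348632812), np.float64(242.68190002441406))
now (np.float64(1.7588471147000957), np.float64(1.7600000000000018), np.float64(165.97793579101562), np.float64(243.11672973632812))
angle 92.15902329354299 r 0.4369326166186174
now [0.5038 0.464  0.2818] [-180.     0.  -111.9] F [-0.2 -0.7 -0.3] w 0.0512 t 31.25
shift cur axes [ 43.19 -16.98  19.25] | target axes [ 43.17 -17.03  19.28] turn [-0.     0.001  0.001]
side 120 [-17.97572157   1.00058483] [17.25479756 31.01111029] ((-0.4763507843017578, 16.186351776123047), (34.7605094909668, 30.359956741333008), 1.514663815498352)
yellow 0 
top 308 [-20.73411664   1.3571774 ] [20.59858282 99.29172555] ((-0.06977081298828125, 50.319427490234375), (97.93540954589844, 41.309322357177734), 89.97415161132812)
yellow 70 [0.55417571 0.05983373 0.1395755 ]
```

View pics/final.png

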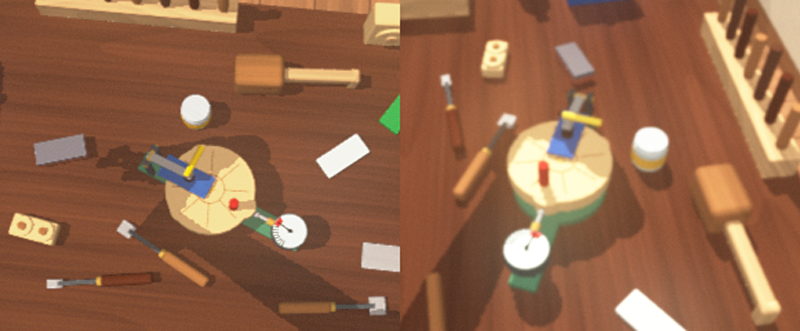

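The final view shows the clip's arm down along the pad (top about (185,172)), the needle in the red, and the bystanders where they were. Handing in.

```bash
python3 -m crank '[[-0.2,0,0,0,0,0,0],[-0.2,0,0,0,0,0,0]]'; python3 -c "
from bench import hand_in
print(hand_in())"
```

```text
time: 31.6
eef_pos: [0.5057, 0.4624, 0.2813]
tcp_rot: [-180.0, 0.0, -112.2]
force: [-0.0, -0.6, 1.7]
gripper_width: 0.0516
the job is handed in; nothing more can be done
None
```

The job is done in the order asked and handed in at 31.6 s; `hand_in()` gives no verdict.

- **Clip:** I raised it to its stop, where it stayed open.
- **Blank:** I turned it about 69° anticlockwise by the red handle, at no more than about 48°/s. The needle stopped at about 1.76, in the middle of the red.
- **Pad:** I laid it on the blank at about (0, 50) mm in the stand's frame, where (0, 50) was the target, and within about 1° of the clip's arm.
- **Clip lowered:** I brought it down until the tool felt about 9 N, then let go and withdrew.

**Last checks:** the needle still read about 1.76 with the arm clear, and the top view showed the pad unmoved under the closed clip. The yellow handle stood about 12 mm higher than at the start, which fits the foot resting on the 10 mm pad. The bystanders in view looked unmoved, but only by eye; I didn't measure them.

**What didn't go to plan:**
- The first final check failed because the arm blocked the side camera; I moved it clear and repeated.
- The side camera could not confirm the clip or all of the pad: it picked up none of the yellow handle, and the clip hid most of the pad. Those checks rest on the top view.
- I did not turn past the peak to confirm it. The stop rests on the rim measurement and a reading that matches the expected maximum.

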